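Turn over the ornament tile that was set to dry face down

TASK

Two wooden ornament tiles, each with half a walnut shell glued to its face, lean on little easels to dry, but one of them was put up the wrong way round, with its shell hidden against the easel. Take that tile, turn it over and set it squarely on the empty easel, right way up, leaning back on the easel with the shell facing out. Leave the other tile alone.

Things in the scene. Friction and masses are not known exactly. Their poses are not given: they have to be found in the camera images.
- tile: Wooden tile, 80 mm wide, 100 tall, 10 thick, put up face down: its half shell (34 wide, 16 to 60 above the foot, standing 16 out) is hidden at the back between the easel's bars, bare side out. Top 40 is bare on both sides to pinch across the thickness. Leans 20 deg, top to the back. Origin: middle of the foot, mid thickness. x: out of the shell side; y: across; z: foot to top.
- other_tile: An identical tile (same size, origin and axes) on another such easel, leaning 20 deg back the right way round: shell facing out and slightly up. Stays as it is.
- easel: Empty plywood easel, fixed (two like it hold the tiles). Origin on the table under the seat; front faces -x, y along the ledge, z up. Base 96 mm wide, 40 to front, 80 to back. A tile stands on the ledge and leans 20 deg, top to +x, on two bars 10 wide, 54 apart, ending 60 above the ledge. The ledge is square to the bars (slopes down to the back) and has a front lip 8 high.
- easel_seat (a point): On the empty easel's ledge, 28 mm above the table: where the middle of a tile's foot (mid thickness) lies when it rests flat on the bars. Axes as easel. Measured square to the bars, the free channel for the foot reaches from 5 mm behind this point (bars) to 17 mm in front (lip).

How it is judged (in metres and radians):
At the end, for the whole second after the job is handed in: The turned tile rests on the empty easel: foot within 25 mm of the seat (18 mm sideways, -8 to +12 mm in height), top up, leaning under 43 degrees, square within 11 degrees, shell side facing out and up (46 to 80 degrees from straight up), at rest (horizontal distance between tile and easel_seat below 0.025 m and y of tile in the frame of easel_seat between -0.018 and 0.018 m and z of tile in the frame of easel_seat between -0.008 and 0.012 m and angle between tile's own x axis and vertical between 0.8 and 1.4 rad and angle between tile's own z axis and vertical below 0.75 rad and angle between the y axis of tile and the y axis of easel, either way round below 0.2 rad and linear speed of tile below 0.02 m/s); the robot touches nothing.
It fails at once if the other tile is displaced by more than 15 mm (distance of other_tile from where it was at the start of the episode above 0.015 m).
It fails at once if the other tile is turned or tipped (angle between other_tile's own x axis and vertical above 1.4 rad or angle between other_tile's own x axis and vertical below 0.8 rad).
It also fails if it takes over 48 s, if anything falls off the work surface, if the arm or the gripper's body presses on something with over 40 N, if the wrist force passes 120 N, or if a joint passes its speed limit or range.

ROBOT

A 6-joint arm with a two-finger parallel gripper is mounted at the origin on a cart in front of the work surface, level with it; the furniture and walls round the work are solid. World frame = base frame: x ahead of the robot, y to its left, z up, the work surface at z = 0. Lengths are in m, angles in degrees, forces in N, time in s.
With the tool pointing down it reaches from about 0.325 to 0.85 m from the base axis. Payload 15.5 kg.
Tool frame: the origin (TCP) lies at the very end of the fingers, on their centre line; the grasp point (between the pads) lies arm.grip_depth behind it (arm.grip_depth is the distance from the TCP to the grasp point, in m); z points along the fingers, y is the line along which they close (so a half turn about z gives the same grasp; the last joint's range is limited). The gripper opens to 91 mm and grips with 3 to 60 N. Pads are 32 mm wide; open, the fingers measure 118 mm over their backs; the gripper's body (76 mm by 178 mm) begins 60 mm behind the grasp point.
Start: joints at [68.497, 28.281, 77.091, -0, 74.628, -5.472], TCP at [0.173, 0.601, 0.214] pointing down, gripper open.
Joint ranges: [-166.48, 166.48], [-47.26, 123.95], [12.59, 153.08], [-70.14, 250.14], [6.76, 159.57], [-176.63, 176.63]. Speed limits (degrees/s): [108.29, 108.29, 147.25, 172.46, 172.46, 172.46].

INTERFACE

Orientations are given as a 3x3 rotation matrix whose columns are the frame's x, y, z axes.
In Python, from rig import arm gives the robot as it stands. Calls block until the motion is done:
- arm.move_to(position, orientation): joint-space move of the TCP to a pose.
- arm.move_l(position, orientation=None, feed=0.15): straight line of the TCP; orientation=None keeps the orientation; feed is the mean speed in m/s.
- arm.move_joints(angles): joint-space move.
- arm.grip(opening): finger opening in m; the grip force is fixed at half the most; returns when the fingers have stopped.
- arm.sleep(seconds).
- arm.solve_ik(position, orientation): joint angles nearest the present ones, or None.
- arm.snapshot(name): name is "scene" or "top" or "wrist"; returns the picture (384x512x3 uint8, red, green, blue); there is no depth.
- arm.get_calibration(name): a dict with "intrinsics" (3x3 intrinsics, pixels), "cam_to_world" (4x4, takes a point from camera to world coordinates). Camera axes: x right, y down, z forward; pixel columns grow to the right and rows downward; lengths in m; the calibration is good to about 2 mm. A picture is of the moment at which its call begins: read the wrist's pose just before it. get_calibration takes no time and is no camera call; for the wrist camera it gives the pose at the moment of the call.
A pose or a line that the arm cannot do raises arm.Unreachable and nothing moves.
- arm.sign_off(): hands the job in; it is judged then, once.
Readings, each from a call of its own:
- arm.current_t(): time.
- arm.current_joint_positions(): joint angles.
- arm.current_dq(): joint speeds.
- arm.current_tau(): joint torques, N m.
- arm.current_ee_pos(): TCP position.
- arm.current_tool_rot(): TCP orientation.
- arm.current_force(): force on the tool from outside, world axes, zero at the start.
- arm.current_torque(): the same for the moment, N m.
- arm.current_width(): finger opening in m.
- arm.current_grasp_force(): force on a finger pad.
Only numpy, scipy, OpenCV 4.12 (cv2) and the standard library are available. Lean on these libraries where they do the work, as an engineer would, in place of code of your own. Each camera call takes 0.05 s, during which the arm holds its last target. There are 200 camera calls.

## Working session

There is one attempt and no reset: what is moved stays moved. The work goes in short steps, each a Python script; the robot and the scene stay as the last script left them, time stands still between calls to the robot, and variables do not carry over. Pictures are saved under pics/ and viewed, at most 10 in all, crops included, and the job is handed in when it is done.

```bash
mkdir -p pics; python3 - <<'E'
from rig import arm
import cv2,numpy as np
for n in("scene","top"):
    im=arm.snapshot(n); cv2.imwrite(f"pics/{n}0.png",im[:,:,::-1]); c=arm.get_calibration(n); print(n,np.round(c["intrinsics"],1).tolist(),np.round(c["cam_to_world"],3).tolist())
a=cv2.imread("pics/scene0.png");b=cv2.imread("pics/top0.png")
print(arm.grip_depth,arm.current_t(),arm.current_tool_rot())
E
```

```text
scene [[405.0, 0.0, 257.8], [0.0, 405.0, 195.7], [0.0, 0.0, 1.0]] [[0.715, -0.43, 0.551, 0.036], [-0.699, -0.457, 0.551, -0.47], [0.015, -0.779, -0.627, 0.575], [0.0, 0.0, 0.0, 1.0]]
top [[437.1, 0.0, 245.2], [0.0, 437.1, 191.5], [0.0, 0.0, 1.0]] [[-0.011, -0.995, 0.097, 0.418], [-1.0, 0.013, 0.019, -0.006], [-0.021, -0.096, -0.995, 1.09], [0.0, 0.0, 0.0, 1.0]]
0.0188 0.1 [[-9.61100914e-01  2.76197153e-01 -4.07445891e-04]
 [ 2.76197429e-01  9.61100405e-01 -9.96255457e-04]
 [ 1.16433490e-04 -1.07003754e-03 -9.99999421e-01]]
```

View pics/scene0.png

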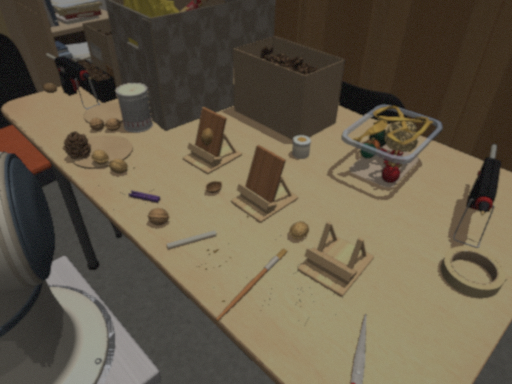

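View pics/top0.png

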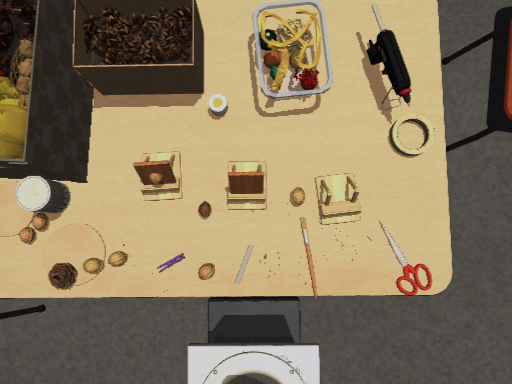

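The scene view shows the bare-fronted tile on the middle easel (265,180), the good tile on the left (210,135) and the empty easel on the right (337,258). In the top view they are at (247,185), (158,175) and (339,197). Next I'll enlarge these areas.

```bash
python3 - <<'E'
import cv2,numpy as np
t=cv2.imread("pics/top0.png");s=cv2.imread("pics/scene0.png")
a=t[150:230,215:375]; a=cv2.resize(a,None,fx=5,fy=5,interpolation=cv2.INTER_CUBIC)   #160x80->800x400
cv2.imwrite("pics/ctop.png",a)
b=s[140:300,220:390]; b=cv2.resize(b,None,fx=3.7,fy=3.7,interpolation=cv2.INTER_CUBIC)
cv2.imwrite("pics/csc.png",b)
E
```

```text
(no output)
```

View pics/ctop.png

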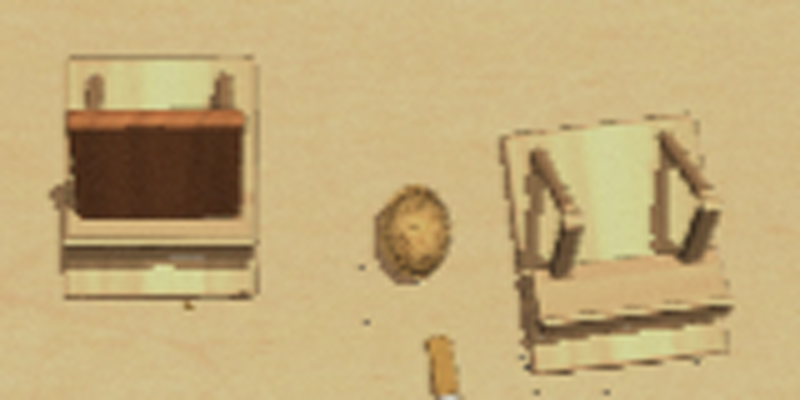

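View pics/csc.png

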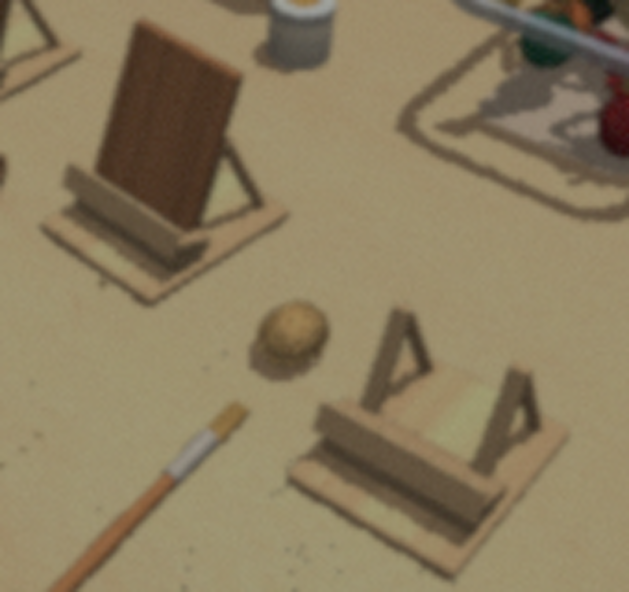

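The crops show the base corners clearly: the middle easel spans (68..258, 57..298) in the top crop, and the empty easel is yawed about 6°. I'll triangulate these corners across both views.

```bash
cat > h.py <<'E'
import numpy as np
from rig import arm
def ray(n,px):
    c=arm.get_calibration(n);T=c["cam_to_world"];d=T[:3,:3]@np.linalg.solve(c["intrinsics"],[px[0],px[1],1]);return T[:3,3],d/np.linalg.norm(d)
def plane(n,px,z):
    o,d=ray(n,px);return o+d*(z-o[2])/d[2]
def tri(a,b):
    o1,d1=ray("top",a);o2,d2=ray("scene",b);s=np.linalg.lstsq(np.c_[d1,-d2],o2-o1,rcond=None)[0]
    p,q=o1+s[0]*d1,o2+s[1]*d2;return (p+q)/2,np.linalg.norm(p-q)
tp=lambda x,y:(x/5+215-.4,y/5+150-.4)
sc=lambda x,y:(x/3.7+220-.37,y/3.7+140-.37)
E
python3 - <<'E'
from h import *
np.set_printoptions(precision=4,suppress=True)
P={"mid":[(68,57),(257,57),(258,298),(65,298)],"emp":[(503,136),(697,117),(728,350),(533,373)]}
S={"mid":[None,(287,212),(150,302),(42,228)],"emp":[None,(567,432),(450,578),(290,475)]}
for k in P:
    for a,b in zip(P[k],S[k]):
        if b:print(k,tri(tp(*a),sc(*b)))
    q=np.array([plane("top",tp(*a),.008) for a in P[k]])[:,:2]
    w=[np.linalg.norm(q[i]-q[(i+1)%4]) for i in range(4)]
    ax=(q[0]+q[1]-q[2]-q[3]);ay=(q[0]+q[3]-q[1]-q[2])
    y1=np.arctan2(ax[1],ax[0]);y2=np.arctan2(-ay[0],ay[1])
    u=np.array([np.cos((y1+y2)/2),np.sin((y1+y2)/2)])
    print(k,w,"yaw",np.degrees([y1,y2]),"seat",q.mean(0)-.02*u)
print("tile top corners",tri(tp(67,112),sc(140,20)),tri(tp(245,112),sc(240,75)))
E
```

```text
mid (array([ 0.5977, -0.0364,  0.007 ]), np.float64(0.004216095538641095))
mid (array([ 0.4784, -0.0364,  0.0084]), np.float64(7.56250851349007e-06))
mid (array([0.4805, 0.0588, 0.0034]), np.float64(0.0018739040813018617))
mid [np.float64(0.09462973074477897), np.float64(0.12063233666118295), np.float64(0.09560476892450853), np.float64(0.120852654222857)] yaw [-0.8901 -0.7623] seat [0.5193 0.0107]
emp (array([ 0.5647, -0.2543,  0.0092]), np.float64(0.0027978566635785468))
emp (array([ 0.4493, -0.2665,  0.0059]), np.float64(0.002343040961436877))
emp (array([ 0.4406, -0.1722,  0.006 ]), np.float64(0.002259942847064396))
emp [np.float64(0.09666485384971124), np.float64(0.11623967757980291), np.float64(0.09637673285402065), np.float64(0.11826087463261248)] yaw [5.5638 5.4621] seat [ 0.4833 -0.2152]
tile top corners (array([0.5558, 0.0516, 0.12  ]), np.float64(0.002118409457250868)) (array([ 0.5543, -0.0279,  0.1218]), np.float64(0.002495874921205657))
```

Sizes check out: 96×120 mm base, tile top at 0.12 m, tile width 79.5 mm. Next I'll check reachability of the grasp and the turned placement with their flange angles.

```bash
cat >> h.py <<'E'
L=np.radians(20)
def frame(seat,yaw):
    "columns u: tile normal toward back, v: left, w: tile up ; leaning tile on easel"
    y=np.radians(yaw);u=np.array([np.cos(y),np.sin(y),0]);v=np.array([-np.sin(y),np.cos(y),0]);k=np.array([0,0,1.])
    return np.c_[np.cos(L)*u-np.sin(L)*k, v, np.sin(L)*u+np.cos(L)*k]
def toolR(F,sgn):  # tool z=-w, y=sgn*u
    z=-F[:,2];y=sgn*F[:,0];return np.c_[np.cross(y,z),y,z]
MID=np.array([.5185,.0115,.028]);MY=-0.9
EMP=np.array([.4833,-.2152,.028]);EY=5.5
G=.083  # grasp height on tile
def tcp(seat,F,up=0,front=0,g=G): # TCP for tile foot at seat
    return seat+F@np.array([-front,0,g-arm.grip_depth+up])
E
python3 - <<'E'
from h import *
np.set_printoptions(precision=1,suppress=True)
for n,s,y in(("mid",MID,MY),("emp",EMP,EY)):
    F=frame(s,y)
    for sg in(1,-1):
        for up in(0,.1): print(n,sg,up,arm.solve_ik(tcp(s,F,up),toolR(F,sg)))
E
```

```text
mid 1 0 [-4.4 40.  79.9 -1.2 80.1 -3.1]
mid 1 0.1 [-4.2 36.7 69.6 -1.1 93.6 -3.2]
mid -1 0 None
mid -1 0.1 None
emp 1 0 [-23.1  39.8  80.5  -9.6  77.6 -25. ]
emp 1 0.1 [-21.7  36.2  70.7  -9.   91.  -25.9]
emp -1 0 [-23.1  39.8  80.5  -9.6  77.6 155. ]
emp -1 0.1 [-21.7  36.2  70.7  -9.   91.  154.1]
```

```bash
python3 - <<'E'
from h import *
import cv2
np.set_printoptions(precision=3,suppress=True)
arm.move_l([.12,.42,.30],feed=.3)
F=frame(EMP,EY)
R=np.c_[[0,-1,0],[-1,0,0],[0,0,-1.]]*1.0
R=np.c_[np.cross([1.,0,0],[0,0,-1.]),[1.,0,0],[0,0,-1.]]
arm.move_to([.42,-.10,.32],R)
c=arm.get_calibration("wrist");print(c["intrinsics"].tolist(),c["cam_to_world"])
im=arm.snapshot("wrist");np.savez("w1.npz",im=im,K=c["intrinsics"],T=c["cam_to_world"]);cv2.imwrite("pics/w1.png",im[:,:,::-1])
print(arm.current_t(),arm.current_ee_pos(),arm.current_joint_positions())
E
```

```text
[[286.1545282269529, 0.0, 255.17655780516972], [0.0, 286.1545282269529, 189.80800333677615], [0.0, 0.0, 1.0]] [[ 1.     0.003  0.001  0.42 ]
 [ 0.003 -0.96  -0.28  -0.021]
 [ 0.     0.28  -0.96   0.491]
 [ 0.     0.     0.     1.   ]]
3.1667 [ 0.42  -0.099  0.32 ] [-21.246   6.409  92.666   0.008  80.933 -21.324]
```

View pics/w1.png

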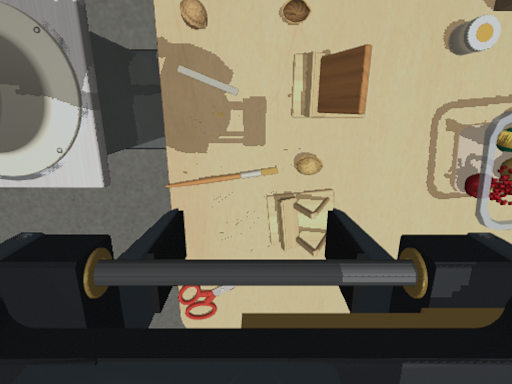

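The wrist view shows the tile's top edge from (370,45) to (366,117) and the empty easel's left-side corners at (267,196) and (333,190). I'll check those points, then grasp.

```bash
python3 - <<'E'
from h import *
import cv2
np.set_printoptions(precision=4,suppress=True)
w=np.load("w1.npz")
def wp(px,z):
    d=w["T"][:3,:3]@np.linalg.solve(w["K"],[*px,1]);o=w["T"][:3,3];return o+d*(z-o[2])/d[2]
print("tile top",wp((370.5,45),.120),wp((366.5,117),.120))
print("mid front",wp((296,52),.008),wp((292,117),.008)," emp FL,BL",wp((267,196),.008),wp((333,190),.008))
cr=cv2.resize(w["im"][170:270,240:360,::-1],None,fx=5,fy=5,interpolation=cv2.INTER_CUBIC);cv2.imwrite("pics/w1c.png",cr)
F=frame(MID,MY);R=toolR(F,1)
arm.grip(.05)
arm.move_to(tcp(MID,F,.11),R)
arm.move_l(tcp(MID,F,0),feed=.12)
print(arm.current_force(),arm.current_ee_pos(),tcp(MID,F,0))
arm.grip(0)
print(arm.current_width(),arm.current_grasp_force(),arm.current_force(),arm.current_t())
E
```

```text
tile top [0.5556 0.0489 0.12  ] [ 0.5601 -0.0332  0.12  ]
mid front [0.4829 0.0598 0.008 ] [ 0.4805 -0.0373  0.008 ]  emp FL,BL [ 0.4416 -0.1729  0.008 ] [ 0.5574 -0.1615  0.008 ]
[-0.0184  0.6018 -0.1563] [0.5411 0.011  0.0891] [0.5405 0.0112 0.0883]
0.009728286549737755 29.998929798603058 [ 0.3389  0.0295 -0.4443] 6.6417
```

View pics/w1c.png

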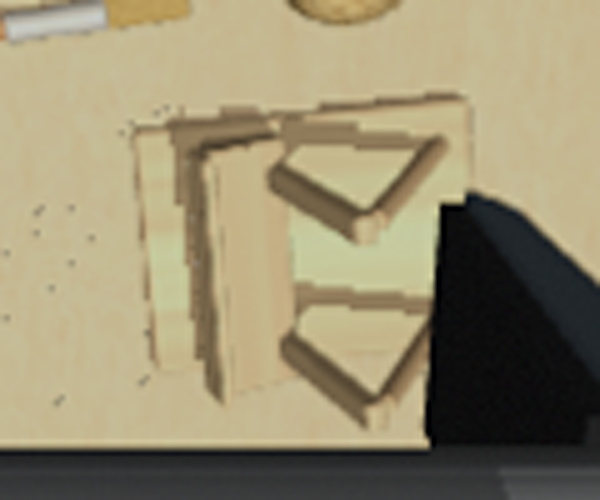

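Grasp is firm at 9.7 mm with almost no side force. The wrist view puts the empty seat at about (0.4845, -0.216). Now lift, turn over and place.

```bash
sed -i 's/^EMP=.*/EMP=np.array([.4845,-.216,.028])/' h.py; python3 - <<'E'
from h import *
import cv2
np.set_printoptions(precision=4,suppress=True)
F=frame(MID,MY);arm.move_l(tcp(MID,F,.12),feed=.12)
print(arm.current_width())
F=frame(EMP,EY);R=toolR(F,-1)
arm.move_to(tcp(EMP,F,.12,.006),R)
arm.move_l(tcp(EMP,F,.02,.006),feed=.12)
f0=arm.current_force()
print(arm.current_width(),arm.current_joint_positions(),arm.current_ee_pos()-tcp(EMP,F,.02,.006),f0,arm.current_t())
im=arm.snapshot("scene");im2=arm.snapshot("top")
a=cv2.resize(im[140:300,250:400,::-1],None,fx=3,fy=3);b=cv2.resize(im2[150:230,290:390,::-1],None,fx=3.2,fy=3.2);o=np.zeros((480,770,3),np.uint8);o[:,:450]=a;o[:256,450:]=b;cv2.imwrite("pics/p1.png",o)
E
```

```text
0.010187467970769493Traceback (most recent call last):
  File "<stdin>", line 6, in <module>
NameError: name 'EY' is not defined. Did you mean: 'MY'?
```

The `sed` removed `EY`, which was on the same line. The tile is lifted and held, so I'll fix that and continue.

```bash
sed -i 's/^EMP=.*/&;EY=5.5/' h.py; python3 - <<'E'
from h import *
import cv2
np.set_printoptions(precision=4,suppress=True)
F=frame(EMP,EY);R=toolR(F,-1)
arm.move_to(tcp(EMP,F,.12,.006),R)
arm.move_l(tcp(EMP,F,.02,.006),feed=.12)
print(arm.current_width(),arm.current_joint_positions(),arm.current_ee_pos()-tcp(EMP,F,.02,.006),arm.current_force(),arm.current_t())
im=arm.snapshot("scene");im2=arm.snapshot("top")
a=cv2.resize(im[140:300,250:400,::-1],None,fx=3,fy=3);b=cv2.resize(im2[150:230,290:390,::-1],None,fx=3.2,fy=3.2);o=np.zeros((480,770,3),np.uint8);o[:,:450]=a;o[:256,450:]=b;cv2.imwrite("pics/p1.png",o)
E
```

```text
0.009887521170941849 [-23.0355  38.442   79.1945  -9.5475  80.1598 154.5741] [ 0.0006 -0.0002  0.0006] [-0.1897  0.2886 -0.3367] 11.2
```

View pics/p1.png

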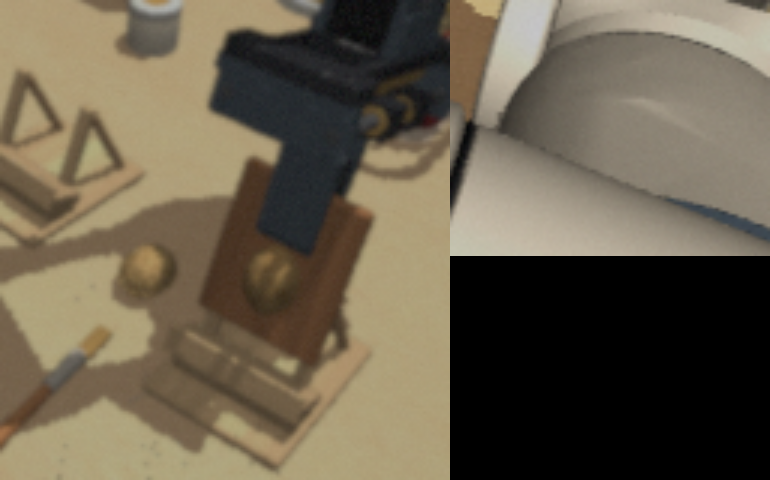

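The shell faces out and the tile is centred just above the ledge, with its foot behind the lip. I'll lower it while watching the force, then release and retreat.

```bash
python3 - <<'E'
from h import *
import cv2
np.set_printoptions(precision=4,suppress=True)
F=frame(EMP,EY);f0=arm.current_force()
for up in(.012,.008,.005,.003,.001,-.001,-.003):
    arm.move_l(tcp(EMP,F,up,.006),feed=.04)
    df=F.T@(arm.current_force()-f0);print(up,df)
    if np.linalg.norm(df)>4:break
arm.grip(.04);arm.sleep(.4)
arm.move_l(arm.current_ee_pos()+F@[0,0,.12],feed=.12)
R=arm.current_tool_rot()
arm.move_l([.38,-.03,.32],feed=.25)
print(arm.current_t())
im=arm.snapshot("scene");im2=arm.snapshot("top")
a=cv2.resize(im[100:300,190:400,::-1],None,fx=2,fy=2);b=cv2.resize(im2[130:230,270:380,::-1],None,fx=3,fy=3);o=np.zeros((400,750,3),np.uint8);o[:,:420]=a;o[:300,420:]=b;cv2.imwrite("pics/p2.png",o)
E
```

```text
0.012 [-0.3549 -0.0006 -0.0618]
0.008 [ 0.2527 -0.8974 -0.0637]
0.005 [-0.8108 -0.4099  0.1998]
0.003 [-0.3315 -0.5633  0.3947]
0.001 [-1.1142 -0.2335 -0.2594]
-0.001 [-2.0859  1.0866  6.0009]
16.3083
```

View pics/p2.png

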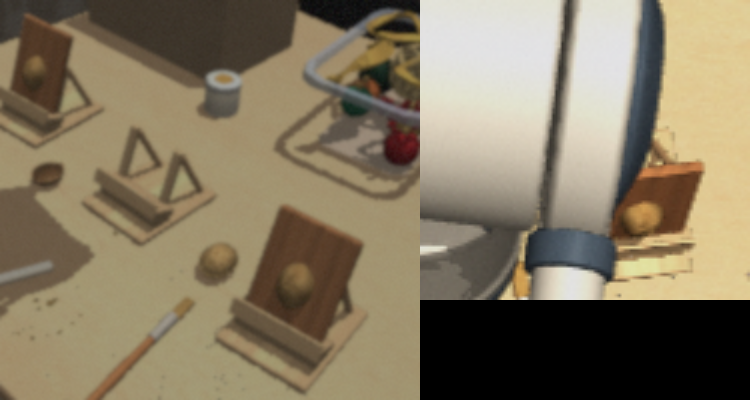

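The tile is seated behind the lip with its shell out; its top corners are at (332,203) and (371,221) in the scene view. One numeric check, then hand in.

```bash
python3 - <<'E'
from h import *
np.set_printoptions(precision=4,suppress=True)
F=frame(EMP,EY)
ok=True
for px,s in(((332.3,203.3),1),((370.8,220.8),-1)):
    e=F.T@(plane("scene",px,.121)-EMP);print(e); ok&=abs(e[0])<.015 and abs(e[1]-s*.04)<.015
if ok: print(arm.sign_off())
E
```

```text
[0.0003 0.0363 0.0991]
[ 0.0035 -0.0368  0.1003]
the job is handed in; nothing more can be done
None
```

The wrong-way-round tile is turned over and leaning on the formerly empty easel, shell out and right way up; its top corners measured within 5 mm of where they should be, the other tile was not touched, and I handed the job in at about 16 s.

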